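Set the sharpener's turret to scissors and start it

TASK

Set the bench sharpener for scissors: with the fingertips push the turret's upright tab round until it clicks into place pointing at the plate with the scissors symbol, then press the steel start button fully down and let it spring back. Only push and press, do not pinch the tab between the fingers; do not press the button before the turret is set, and leave the loose things lying about where they are.

Things in the scene. Friction and masses are not known exactly. Their poses are not given: they have to be found in the camera images.
- sharpener: Grey bench sharpener, bolted down: a round base 336 mm across, top face 35 mm above the table. Origin on the table, on the turret's vertical axis. Its x axis points away from the control box towards the tab's starting position; y is 90 degrees counter-clockwise of x, z up. On its -x side is the control box, 72 x 90 mm, top 59 mm above the table, with the start button.
- turret_top (a point): Centre of the turret's top, 74 mm above the table, on its vertical axis. The turret is an aluminium drum of radius 62 mm in the middle of the sharpener; its top face is 66 mm above the table, with a small central cap.
- turret (a joint): Turret angle in rad, counter-clockwise from above positive; 0 (the start) = tab along the sharpener's +x. Notches every 45 degrees (0, +-0.785, +-1.571), stops at +-1.75. About 3.5 N at the tab takes it over the crest half-way between notches; past it, it springs on by itself into the next notch and stays there when left.
- tab_tip (a point): Outer end of the tab, 98 mm from the turret's axis, 72 mm above the table. The tab is the one upright fin on the turret: 56 to 98 mm from the axis, 14 mm thick, from 44 to 100 mm above the table, so 34 mm higher than the drum's top. Push on its broad side faces, best 80 mm from the axis with the fingertips 75 mm above the table, just above the drum.
- start (a joint): Travel of the start button in m: 0 released, 0.006 fully down; fully down takes about 5 N, it springs back when released.
- start_top (a point): Centre of the top of the start button, a plain steel push button 34 mm across that is pressed straight down, 118 mm from the turret's axis on the sharpener's -x side.
- tab_left (a point): Middle of the counter-clockwise broad face of the tab: a black rubber pad 36 mm wide and 50 mm tall, turning with the turret; this point is 77 mm from the turret's axis, 71 mm above the table.
- tab_right (a point): Middle of the clockwise broad face of the tab: a black rubber pad 36 mm wide and 50 mm tall, turning with the turret; this point is 77 mm from the turret's axis, 71 mm above the table.
- plate_scissors: Fixed round dark plate 58 mm across, 5 mm thick (symbol 3 mm higher), on the sharpener's base 132 mm from the turret's axis, in line with the notch at -90, -45, +45 or +90 degrees (which one varies); THE TARGET: its raised symbol is a pair of open scissors, two crossed blades and two finger rings. Origin at the middle of its underside, 35 mm above the table.
- plate_cleaver: Fixed round dark plate 58 mm across, 5 mm thick (symbol 3 mm higher), on the sharpener's base 132 mm from the turret's axis, in line with the notch at -90, -45, +45 or +90 degrees (which one varies); symbol of a cleaver, a broad rectangle with a short handle. Origin at the middle of its underside, 35 mm above the table.
- plate_knife: Fixed round dark plate 58 mm across, 5 mm thick (symbol 3 mm higher), on the sharpener's base 132 mm from the turret's axis, in line with the notch at -90, -45, +45 or +90 degrees (which one varies); symbol of a dagger-like knife, a slim blade with a cross guard. Origin at the middle of its underside, 35 mm above the table.
- plate_saw: Fixed round dark plate 58 mm across, 5 mm thick (symbol 3 mm higher), on the sharpener's base 132 mm from the turret's axis, in line with the notch at -90, -45, +45 or +90 degrees (which one varies); symbol of a hand saw, a toothed tapering blade with one closed square handle. Origin at the middle of its underside, 35 mm above the table.
- pocket_knife: Loose folded pocket knife 88 x 20 x 15 mm, dark wood, lying on the sharpener's base beside the control box. Leave it alone. Origin at its underside.
- whetstone: Loose grey whetstone 80 x 30 x 18 mm, lying on the sharpener's base on the other side of the control box. Leave it alone. Origin at its underside.
- oil_jar: Loose small jar 44 mm across and 68 mm tall, standing on the table close to the sharpener. Leave it alone. Origin at its underside.
- hatchet: Loose hatchet about 310 mm long, lying on the table to the robot's right. Leave it alone. Origin at its underside.
- hammer: Loose hammer lying on the table to the robot's left. Leave it alone. Origin at its underside.
- shears: Loose scissors about 165 mm long, lying on the table to the right, nearer the robot than the sharpener. Leave it alone. Origin at its underside.
- file_handle: Loose round wooden file handle 26 mm across and 100 mm tall, standing on the table to the left, nearer the robot than the sharpener. Leave it alone. Origin at its underside.

How it is judged:
By the outcome, as a careful person would: the job done as asked, in the order asked, and still so for the second after the job is handed in, with the robot touching nothing.
It also fails if it takes over 51 s, if anything falls off the work surface, if the arm or the gripper's body presses on something with over 40 N, if the wrist force passes 120 N, or if a joint passes its speed limit or range.

ROBOT

A 6-joint arm with a two-finger parallel gripper is mounted at the origin on the work surface. World frame = base frame: x ahead of the robot, y to its left, z up, the work surface at z = 0. Lengths are in m, angles in degrees, forces in N, time in s.
With the tool pointing down it reaches from about 0.35 to 1 m from the base axis. Payload 7.1 kg.
Tool frame: the origin (TCP) lies on the centre line of the jaws, within the pads' length; the fingertips stand 11 mm ahead of it and the grasp point (between the pads) lies 8 mm behind it (bot.nose_length is the distance from the TCP to the fingertips, in m); z points along the fingers, x is the direction in which the jaws open and shut, and the axes are right-handed (so a half turn about z gives the same grasp; the last joint's range is limited). The gripper opens to 85 mm and grips with 20 to 120 N. Pads are 22 mm wide; open, the fingers measure 114 mm over their backs; the gripper's body (76 mm by 85 mm) begins 54 mm behind the grasp point. The pads swing forward as they close: fully open they stand 13 mm farther back than shut.
Start: joints at [-68.812, 24.242, 93.386, -0, 62.372, -1.089], TCP at [0.237, -0.578, 0.242] pointing down, gripper open.
Joint ranges: [-172.04, 172.04], [-51.8, 120.97], [4.93, 147.93], [-75.15, 255.16], [6.16, 154.13], [-145.62, 145.62]. Speed limits (degrees/s): [136.94, 136.94, 172.46, 180, 180, 180].

INTERFACE

Orientations are given as [roll, pitch, yaw] about the fixed x, y, z axes, in that order (R = Rz(yaw) Ry(pitch) Rx(roll)).
In Python, from rig import get_obs, vision, ticket, bot gives the robot as it stands.
- The arm moves only by the tool step_arm, never from a script. Its argument "targets" is a list of rows, each a list of 7 numbers: the shift along the world's x, y, z in units of 500 mm (1.0 is 500 mm), then the turn, a rotation vector about the world's x, y, z in units of 60 degrees (1.0 is 60 degrees), then the opening, from 0 (shut) to 1 (fully open). A call has 1 to 5 rows; each row shifts and turns the pose as measured when the row begins; what a row does not reach is not made up. A row lasts 1/12 s, in which the tool goes at most 41.7 mm and 7.16 degrees, less where a joint would pass 70% of its speed; a pose out of reach is approached as far as the arm can. A call with a number of a shift or a turn outside -1 to 1 is refused whole. A call with a gripper value outside its range is refused whole. The fingers move at their own pace and stop on an object; the grip force is fixed at half the most. Time passes only in rows, so rows that do not move let the fingers close. It gives the time, the measured TCP pose, the force and the opening at its end, in the units of the state.
- get_obs(): the state, without advancing time (a new reading comes with each control period).
- vision.get_image(name): name is "side" or "top"; returns a dict with "frame" (384x512x3 uint8, red, green, blue), "z_map" (384x512 float32, m along the optical axis (not along the pixel's ray), 0 where there is no reading), "K" (3x3 intrinsics, pixels), "xyz" and "rotation" of the camera in the world. Camera axes: x right, y down, z forward; pixel columns grow to the right and rows downward; lengths in m; the calibration is good to about 2 mm. A picture is of the moment at which its call begins.
- ticket.finish_job(): hands the job in, once; it reports no verdict.
The state is a dict: "t": time; "qpos": joint angles; "qvel": joint speeds; "joint_efforts": joint torques, N m; "eef_pos": TCP position; "tcp_rot": TCP orientation; "contact_force": force on the tool from outside, world axes, zero at the start; "moment": the same for the moment, N m; "width": finger opening in m.
Only numpy, scipy, OpenCV 4.12 (cv2) and the standard library are available. Lean on these libraries where they do the work, as an engineer would, in place of code of your own. Each camera call takes 0.05 s, during which the arm holds its last target. There are 200 camera calls.

## Working session

There is one attempt and no reset: what is moved stays moved. The work goes in short steps, Python scripts to look and compute and a tool call to move; the robot and the scene stay as the last step left them, time stands still between calls to the robot, and variables do not carry over. Pictures are saved under pics/ and viewed, about 8 in all and at most 12, crops included, and the job is handed in when it is done.

Besides the shell and the picture viewer there is one more tool, called after ">>>" as a command line: name --pt "numbers of a row" for each row, then --argument value for the rest. step_arm: Moves the arm, as the interface text tells. Shifts and turns lie within -1 to 1; 1 stands for 500 mm of shift or 60 degrees of turn. Its arguments: {"type":"object","properties":{"targets":{"type":"array","items":{"type":"array","items":{"type":"number","minimum":-1,"maximum":1}}}},"required":["targets"]}

```bash
mkdir -p pics; ls; python3 - <<'E'
from rig import get_obs, vision, ticket, bot
import cv2,numpy as np
for n in("top","side"):
    d=vision.get_image(n); np.savez(f"{n}.npz",**d)
    cv2.imwrite(f"pics/{n}1.png",cv2.resize(d["frame"][:,:,::-1],(800,600),interpolation=cv2.INTER_CUBIC))
    print(n,d["K"],d["xyz"],d["rotation"])
o=get_obs();print(o["t"],o["eef_pos"],o["tcp_rot"],o["width"],bot.nose_length)
E
```

```text
pics
top [[347.90939111   0.         256.84745055]
 [  0.         347.90939111 191.01111305]
 [  0.           0.           1.        ]] [ 0.31366851 -0.00109148  1.0370005 ] [-169.54071896   -0.18986711  -90.63657949]
side [[375.53191249   0.         259.22925413]
 [  0.         375.53191249 189.1956804 ]
 [  0.           0.           1.        ]] [0.2119287  0.98425893 0.93475471] [-128.93540078    0.40573961 -165.25908542]
0.1 [ 0.23677468 -0.57791263  0.24163592] [-1.79998702e+02  7.82011189e-02 -6.77225618e+01] 0.08563947788786568 0.011
```

View pics/top1.png

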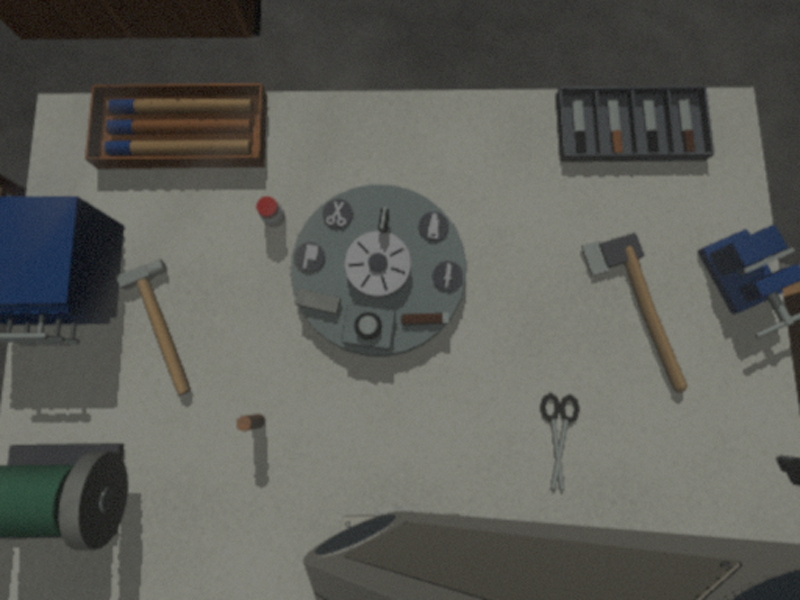

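View pics/side1.png

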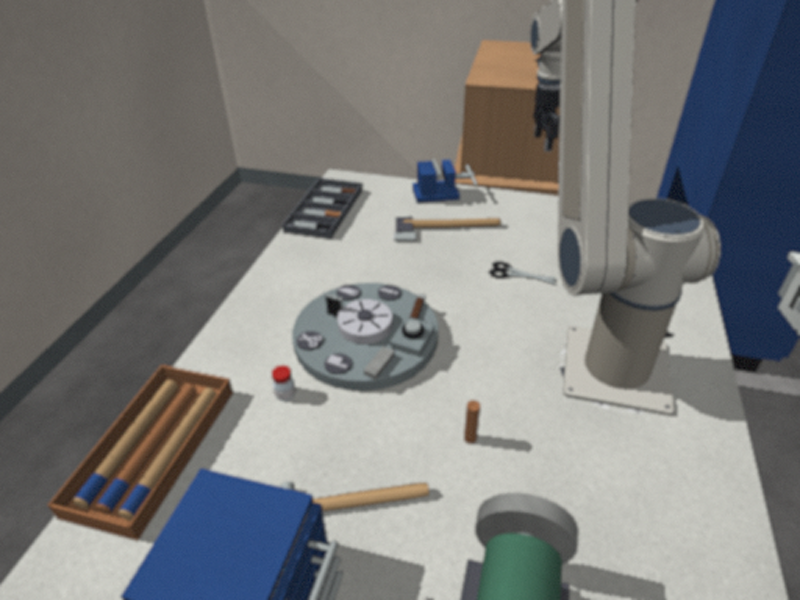

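```bash
cat > h.py <<'E'
import numpy as np
from scipy.spatial.transform import Rotation as R
def ray(d,u,v,z):
    c=np.array(d["xyz"]);r=R.from_euler("xyz",d["rotation"],degrees=True).as_matrix()@np.linalg.inv(d["K"])@[u,v,1]
    return c+r*(z-c[2])/r[2]
E
python3 - <<'E'
from h import *; import cv2
d=np.load("top.npz");s=800/512
f=d["frame"][110:235,180:305]
cv2.imwrite("pics/crop.png",cv2.resize(f[:,:,::-1],(600,600),interpolation=cv2.INTER_CUBIC))
P={"cap":(378,263,.074),"btn":(368,325,.065),"tab":(384,211,.1),"sc":(337,214,.043),"saw":(433,227,.043),"cleav":(309,257,.043),"kn":(447,276,.043),"jar":(267,207,.068)}
for k,(u,v,z) in P.items(): print(k,ray(d,u/s,v/s,z).round(4))
# drum rim: bright circle
g=cv2.cvtColor(d["frame"],cv2.COLOR_RGB2GRAY);c=cv2.HoughCircles(cv2.GaussianBlur(g,(3,3),0),cv2.HOUGH_GRADIENT,1,50,param1=60,param2=15,minRadius=17,maxRadius=26)
print(c[0][:5]); 
for x in c[0][:5]: print(ray(d,x[0],x[1],.066).round(4))
u,v=int(368/s),int(325/s);print("btn depth z",1.037-d["z_map"][v-4:v+5:2,u-4:u+5:2])
E
```

```text
cap [0.5576 0.0355 0.074 ]
btn [0.4451 0.0543 0.065 ]
tab [0.6476 0.0234 0.1   ]
sc [0.6627 0.1148 0.043 ]
saw [ 0.635  -0.0683  0.043 ]
cleav [0.5784 0.1667 0.043 ]
kn [ 0.539  -0.0925  0.043 ]
jar [0.669  0.2428 0.068 ]
[[240.5 168.5  20.8]
 [399.5  77.5  21. ]]
[0.5591 0.0399 0.066 ]
[ 0.8374 -0.4416  0.066 ]
btn depth z [[0.06914526 0.07405245 0.0704453  0.07141197 0.05895263]
 [0.07026565 0.07279366 0.07131821 0.07109827 0.06687826]
 [0.07044244 0.07162338 0.07564348 0.0721212  0.07204974]
 [0.07533109 0.07389092 0.07398909 0.07192451 0.0729447 ]
 [0.07450289 0.07686949 0.07639891 0.07810551 0.07212132]]
```

View pics/crop.png

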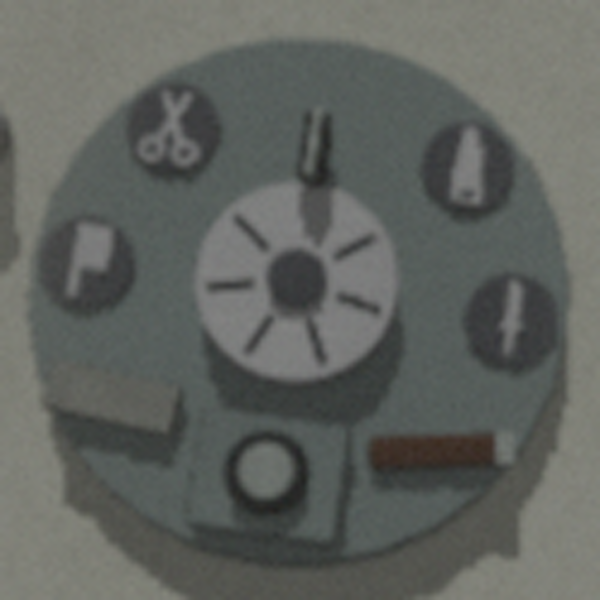

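>>> step_arm --pt "0.045 0.066 0 0 0 0 0" --pt "0.045 0.066 0 0 0 0 0" --pt "0.045 0.066 0 0 0 0 0" --pt "0.045 0.066 0 0 0 0 0" --pt "0.045 0.066 0 0 0 0 0"

```text
t: 0.52
eef_pos: [0.3473, -0.4127, 0.2394]
tcp_rot: [179.9, 0.1, -68.4]
contact_force: [1.4, -0.1, 0.1]
width: 0.0256
```

>>> step_arm --pt "0.045 0.066 0 0 0 0 0" --pt "0.045 0.066 0 0 0 0 0" --pt "0.045 0.066 0 0 0 0 0" --pt "0.045 0.066 0 0 0 0 0" --pt "0.045 0.066 0 0 0 0 0"

```text
t: 0.93
eef_pos: [0.462, -0.2385, 0.2384]
tcp_rot: [179.8, 0.2, -68.5]
contact_force: [0.9, 0.7, 0.3]
width: -0.0001
```

>>> step_arm --pt "0.045 0.066 0 0 0 0 0" --pt "0.045 0.066 0 0 0 0 0" --pt "0.045 0.066 0 0 0 0 0" --pt "0.045 0.066 0 0 0 0 0" --pt "0 0 0 0 0 0 0"

```text
t: 1.35
eef_pos: [0.557, -0.0941, 0.2378]
tcp_rot: [179.9, 0.2, -68.2]
contact_force: [0.3, 0.8, -0.1]
width: 0.0001
```

>>> step_arm --pt "0.044 0.05 0 0 0 0 0" --pt "0.044 0.05 0 0 0 0 0" --pt "0.038 0.042 0 0 0 0 0" --pt "0 0 -0.06 0 0 0 0" --pt "0 0 0 0 0 0 0"

```text
t: 1.77
eef_pos: [0.6225, -0.0165, 0.206]
tcp_rot: [179.8, 0.3, -67.9]
contact_force: [-2.2, -0.1, -2.0]
width: -0.0
```

```bash
python3 - <<'E'
from rig import *
import cv2
a=[cv2.resize(vision.get_image(n)["frame"][y:y+140,x:x+140,::-1],(400,400),interpolation=cv2.INTER_CUBIC) for n,x,y in(("top",170,100),("side",170,120))]
cv2.imwrite("pics/c2.png",cv2.hconcat(a));o=get_obs();print(o["eef_pos"],o["tcp_rot"])
E
```

```text
[ 0.62515172 -0.01753322  0.21094775] [-1.79802717e+02  1.00305916e-01 -6.80122042e+01]
```

View pics/c2.png

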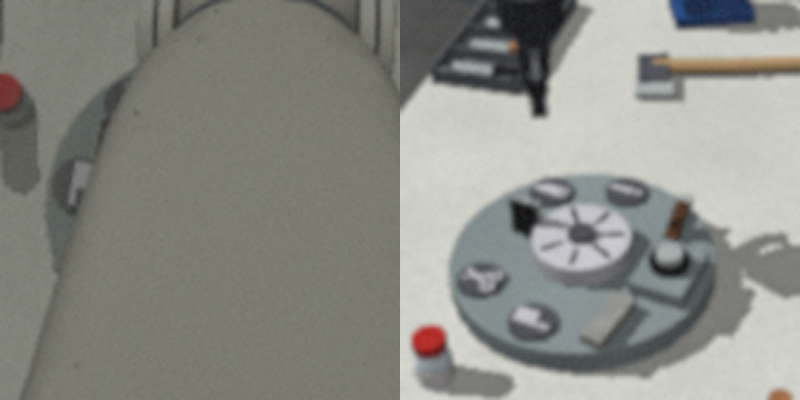

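>>> step_arm --pt "0 0 -0.06 0 0 0 0" --pt "0 0 -0.06 0 0 0 0" --pt "0 0 -0.06 0 0 0 0" --pt "0 0 -0.04 0 0 0 0" --pt "0 0 0 0 0 0 0"

```text
t: 2.28
eef_pos: [0.6283, -0.0225, 0.1075]
tcp_rot: [-179.1, -0.3, -68.3]
contact_force: [-0.6, -0.4, -0.2]
width: 0.0001
```

>>> step_arm --pt "0 0 -0.03 0 0 0 0" --pt "0 0 -0.008 0 0 0 0" --pt "0 0 0 0 0 0 0"

```text
t: 2.53
eef_pos: [0.6295, -0.0253, 0.0927]
tcp_rot: [-179.0, -0.3, -68.5]
contact_force: [-0.8, 0.5, 1.0]
width: -0.0002
```

>>> step_arm --pt "0.004 0.025 -0.012 0 0 0 0" --pt "0.004 0.025 -0.004 0 0 0 0" --pt "0.004 0.02 0 0 0 0 0" --pt "0.004 0.02 0 0 0 0 0"

```text
t: 2.87
eef_pos: [0.6391, 0.0181, 0.0891]
tcp_rot: [-178.9, -0.7, -68.6]
contact_force: [-2.5, -16.1, -7.4]
width: -0.0002
```

>>> step_arm --pt "0.002 0.02 0 0 0 0 0" --pt "0 0.02 0 0 0 0 0" --pt "-0.002 0.016 0 0 0 0 0"

```text
t: 3.12
eef_pos: [0.6368, 0.044, 0.0889]
tcp_rot: [-179.4, -1.1, -68.3]
contact_force: [-0.7, -8.9, -1.4]
width: -0.0002
```

>>> step_arm --pt "0 0.016 0 0 0 0 0" --pt "-0.002 0.012 0 0 0 0 0" --pt "0 0 0 0 0 0 0"

```text
t: 3.37
eef_pos: [0.6349, 0.0594, 0.0899]
tcp_rot: [-179.7, -1.3, -68.1]
contact_force: [-1.0, 0.4, -0.2]
width: -0.0
```

```bash
python3 - <<'E'
from rig import *
import cv2
a=[cv2.resize(vision.get_image(n)["frame"][y:y+140,x:x+140,::-1],(600,600),interpolation=cv2.INTER_CUBIC) for n,x,y in(("side",170,120),)]
cv2.imwrite("pics/c3.png",cv2.hconcat(a));o=get_obs();print(o["eef_pos"],o["contact_force"])
E
```

```text
[0.63522077 0.05938386 0.09005272] [ 0.26988908  1.2426832  -0.2653067 ]
```

View pics/c3.png

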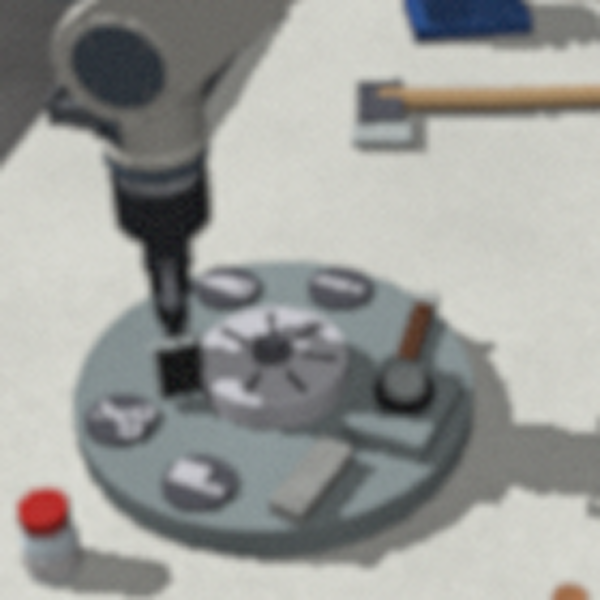

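>>> step_arm --pt "0.01 -0.03 0 0 0 0 0" --pt "0 0 0.07 0 0 0 0" --pt "0 0 0.07 0 0 0 0" --pt "0 0 0.07 0 0 0 0" --pt "0 0 0 0 0 0 0"

```text
t: 3.83
eef_pos: [0.6411, 0.0441, 0.1986]
tcp_rot: [-179.7, -1.2, -67.9]
contact_force: [1.4, 0.1, 0.5]
width: 0.0002
```

>>> step_arm --pt "-0.08 0 0 0 0 0 0" --pt "-0.08 0 0 0 0 0 0" --pt "-0.08 0 0 0 0 0 0" --pt "-0.08 0 0 0 0 0 0" --pt "0 0 0 0 0 0 0"

```text
t: 4.25
eef_pos: [0.4812, 0.0419, 0.2029]
tcp_rot: [-179.0, -1.4, -68.0]
contact_force: [-0.9, 0.5, 0.2]
width: 0.0001
```

```bash
python3 - <<'E'
from rig import *
import cv2
from h import *
f={}
for n in("top","side"):
    d=vision.get_image(n);f[n]=d;np.savez(n+"2.npz",**d)
a=[cv2.resize(f[n]["frame"][y:y+140,x:x+140,::-1],(400,400),interpolation=cv2.INTER_CUBIC) for n,x,y in(("top",170,100),("side",170,120))]
cv2.imwrite("pics/c4.png",cv2.hconcat(a));o=get_obs();print(o["eef_pos"],o["contact_force"])
# expected side-view crop-300 pixels of tab top tip for each angle
d=f["side"];M=R.from_euler("xyz",d["rotation"],degrees=True).as_matrix()
for a in(0,45,90):
  for r in(56,98):
    p=np.radians(a-8.5);X=np.array([.5587+r/1e3*np.cos(p),.037+r/1e3*np.sin(p),.1]);q=d["K"]@M.T@(X-d["xyz"]);q=q[:2]/q[2]
    print(a,r,((q-[170,120])*400/140+[400,0]).round())
E
```

```text
[0.48863782 0.04225206 0.20483613] [ 0.82186463 -0.1694891   1.00017114]
0 56 [542. 202.]
0 98 [512. 194.]
45 56 [538. 224.]
45 98 [504. 233.]
90 56 [561. 241.]
90 98 [545. 263.]
```

View pics/c4.png

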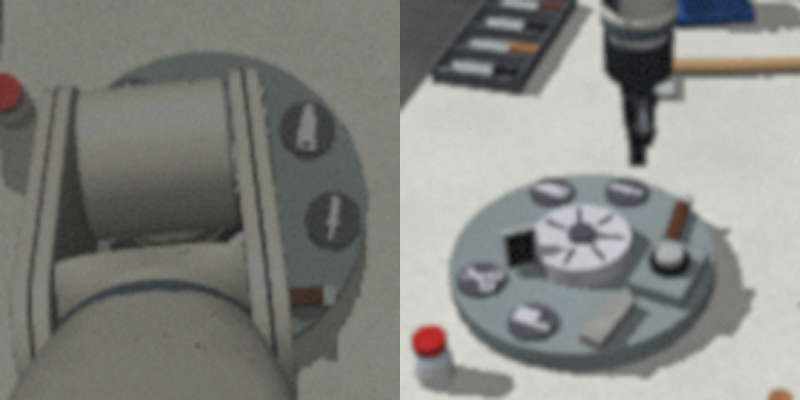

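```bash
python3 - <<'E'
from h import *
t=np.load("top.npz");s=np.load("side.npz")
for z in(.06,.065,.07,.075,.08): print(z,ray(t,235.4,208.75,z).round(4),ray(s,264.85,209.25,z).round(4))
E
```

```text
0.06 [0.4436 0.0549 0.06  ] [0.4463 0.0412 0.06  ]
0.065 [0.4429 0.0546 0.065 ] [0.4449 0.0466 0.065 ]
0.07 [0.4423 0.0543 0.07  ] [0.4436 0.052  0.07  ]
0.075 [0.4416 0.054  0.075 ] [0.4422 0.0574 0.075 ]
0.08 [0.4409 0.0537 0.08  ] [0.4409 0.0628 0.08  ]
```

>>> step_arm --pt "-0.055 0.012 0 0 0 0 0" --pt "-0.035 0.01 0 0 0 0 0" --pt "0 0 -0.07 0 0 0 0" --pt "0 0 -0.07 0 0 0 0" --pt "0 0 0 0 0 0 0"

```text
t: 4.77
eef_pos: [0.4559, 0.0537, 0.1396]
tcp_rot: [-177.2, -1.9, -68.1]
contact_force: [-1.1, -0.3, -0.9]
width: 0.0001
```

>>> step_arm --pt "-0.03 0 -0.03 0.012 0.055 0 0" --pt "0 0 -0.02 0 0 0 0" --pt "0 0 0 0 0 0 0"

```text
t: 5.02
eef_pos: [0.4468, 0.0537, 0.1155]
tcp_rot: [-179.8, -0.0, -68.1]
contact_force: [0.3, -0.5, -0.3]
width: 0.0001
```

>>> step_arm --pt "-0.012 0 -0.03 0 0 0 0" --pt "-0.004 0 -0.014 0 0 0 0" --pt "0 0 0 0 0 0 0"

```text
t: 5.27
eef_pos: [0.445, 0.0538, 0.0959]
tcp_rot: [-179.3, -0.2, -68.1]
contact_force: [-0.2, -0.0, -0.1]
width: -0.0
```

>>> step_arm --pt "-0.006 0 -0.018 0 0 0 0" --pt "0 0 -0.01 0 0 0 0" --pt "0 0 0 0 0 0 0"

```text
t: 5.52
eef_pos: [0.4449, 0.0539, 0.0863]
tcp_rot: [-179.1, -0.3, -68.1]
contact_force: [-4.4, 0.3, 4.2]
width: -0.0002
```

>>> step_arm --pt "0 0 -0.01 0 0 0 0" --pt "0 0 -0.008 0 0 0 0"

```text
t: 5.68
eef_pos: [0.4457, 0.0539, 0.0846]
tcp_rot: [-179.1, -0.4, -68.1]
contact_force: [-24.9, -2.2, 83.7]
width: 0.0
```

>>> step_arm --pt "0 0 -0.008 0 0 0 0" --pt "0 0 -0.006 0 0 0 0"

```text
t: 5.85
eef_pos: [0.4454, 0.0539, 0.0856]
tcp_rot: [-179.1, -0.4, -68.1]
contact_force: [-11.6, -0.5, 27.6]
width: 0.0002
```

>>> step_arm --pt "-0.004 0 0.004 0 0 0 0"

```text
t: 5.93
eef_pos: [0.4449, 0.054, 0.0899]
tcp_rot: [-178.9, -0.5, -68.1]
contact_force: [2.0, -1.0, 2.8]
width: -0.0
```

>>> step_arm --pt "0 0 0.006 0 0 0 0"

```text
t: 6.02
eef_pos: [0.446, 0.0541, 0.0947]
tcp_rot: [-178.7, -0.5, -68.1]
contact_force: [-0.0, -0.2, 0.0]
width: 0.0004
```

>>> step_arm --pt "0 0 0.006 0 0 0 0"

```text
t: 6.1
eef_pos: [0.4472, 0.0542, 0.099]
tcp_rot: [-178.6, -0.6, -68.1]
contact_force: [1.3, -0.1, 0.2]
width: -0.0001
```

>>> step_arm --pt "0 0 0.006 0 0 0 0"

```text
t: 6.18
eef_pos: [0.4479, 0.0543, 0.1029]
tcp_rot: [-178.5, -0.6, -68.1]
contact_force: [0.3, 0.4, -0.3]
width: -0.0
```

>>> step_arm --pt "0 0 0.01 0 0 0 0"

```text
t: 6.27
eef_pos: [0.4483, 0.0543, 0.1083]
tcp_rot: [-178.5, -0.6, -68.1]
contact_force: [0.6, 0.3, -1.3]
width: 0.0003
```

>>> step_arm --pt "0 0 0.01 0 0 0 0"

```text
t: 6.35
eef_pos: [0.4485, 0.0543, 0.1138]
tcp_rot: [-178.5, -0.6, -68.1]
contact_force: [0.8, 0.3, 0.3]
width: 0.0001
```

```bash
python3 - <<'E'
from h import *
for n,u0,v0 in(("top",235,209),("side",265,209)):
    for f in(n+".npz",n+"2.npz"):
        d=np.load(f);vv,uu=np.mgrid[v0-12:v0+13,u0-12:u0+13];z=d["z_map"][vv,uu]
        p=np.stack([uu,vv,np.ones_like(uu)],-1)@np.linalg.inv(d["K"]).T*z[...,None]
        X=p@R.from_euler("xyz",d["rotation"],degrees=True).as_matrix().T+d["xyz"]
        r=np.hypot(X[...,0]-.442,X[...,1]-.0544)*1e3
        print(f,[(lo,int(m.sum()),round(float(np.median(X[...,2][m]))*1,4) if 0 else (np.median(X[...,2][m])*1e3).round(1)) for lo in range(0,40,4) for m in[(r>=lo)&(r<lo+4)] if m.any()])
E
```

```text
top.npz [(0, 7, np.float64(79.8)), (4, 20, np.float64(80.2)), (8, 31, np.float64(79.7)), (12, 50, np.float64(79.0)), (16, 51, np.float64(71.0)), (20, 73, np.float64(69.7)), (24, 73, np.float64(58.9)), (28, 87, np.float64(57.9)), (32, 99, np.float64(57.8)), (36, 67, np.float64(57.8))]
top2.npz []
side.npz [(0, 3, np.float64(84.0)), (4, 8, np.float64(79.8)), (8, 15, np.float64(79.9)), (12, 24, np.float64(78.4)), (16, 26, np.float64(74.1)), (20, 37, np.float64(68.9)), (24, 45, np.float64(63.8)), (28, 35, np.float64(59.2)), (32, 55, np.float64(57.4)), (36, 51, np.float64(57.6))]
side2.npz [(0, 4, np.float64(79.9)), (4, 11, np.float64(80.9)), (8, 11, np.float64(80.8)), (12, 18, np.float64(79.0)), (16, 35, np.float64(74.2)), (20, 32, np.float64(68.5)), (24, 45, np.float64(62.6)), (28, 38, np.float64(59.2)), (32, 60, np.float64(57.7)), (36, 48, np.float64(57.6))]
```

>>> step_arm --pt "0 0 0.07 0 0 0 0" --pt "-0.03 0 0.07 0 0 0 0" --pt "-0.03 0 0.07 0 0 0 0" --pt "0 0 0 0 0 0 0" --pt "0 0 0 0 0 0 0"

```text
t: 6.77
eef_pos: [0.4173, 0.0542, 0.2237]
tcp_rot: [-178.6, -0.6, -68.1]
contact_force: [0.1, -0.0, -0.5]
width: -0.0
```

```bash
python3 - <<'E'
from rig import *
import cv2
from h import *
d=vision.get_image("side")
cv2.imwrite("pics/c5.png",cv2.resize(d["frame"][100:280,150:330,::-1],(600,600),interpolation=cv2.INTER_CUBIC));o=get_obs();print(o["t"],o["eef_pos"],o["contact_force"])
vv,uu=np.mgrid[197:222,253:278];z=d["z_map"][vv,uu]
X=(np.stack([uu,vv,np.ones_like(uu)],-1)@np.linalg.inv(d["K"]).T*z[...,None])@R.from_euler("xyz",d["rotation"],degrees=True).as_matrix().T+d["xyz"]
m=np.hypot(X[...,0]-.442,X[...,1]-.0544)<.012;print(np.median(X[...,2][m]))
E
```

```text
6.8167 [0.41764007 0.0542192  0.22364218] [ 0.50278165 -0.63005949  0.63440327]
0.0802108485739581
```

View pics/c5.png

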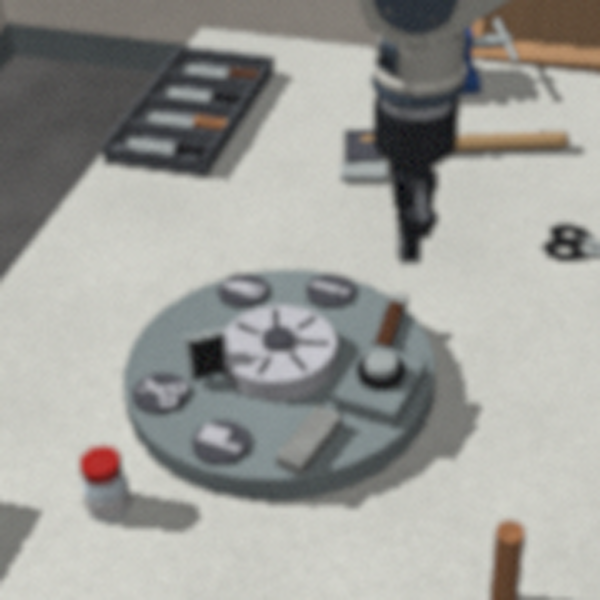

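The tab at (208,355) points at the scissors plate (163,392). The button is back up at about 80 mm, the loose things are in place and the robot is clear.

```bash
python3 -c "
from rig import ticket;print(ticket.finish_job())"
```

```text
the job is handed in; nothing more can be done
None
```

The turret is set to scissors, the start button has been pressed and has sprung back, and the job is handed in at about 6.8 s.

- **Turret:** I pushed the tab round with closed fingertips, one notch counter-clockwise to +45°. The push force then dropped to zero. In the side view the tab sits where a +45° tab is expected, pointing at the scissors plate.
- **Button:** I pressed it until it met a firm stop with the fingertips at about 74 mm. Its released top measures about 80 mm, so that is the full 6 mm of travel. After release it measured 80.2 mm again.
- **Higher than intended:** the wrist force read 84 N when the button bottomed out, below the 120 N limit. The press was also about 3–4 mm off the button's centre.
- **Loose items:** everything visible in the last side crop looks unmoved. The hammer was outside that crop, and I did not recheck it after the first pictures. The robot was clear of everything at hand-in.

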